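# Switch the microscope's filter selector to green

### The job

Set the microscope's filter selector to the green filter: the orange clamp knob has a left-hand thread, so loosen it fully by turning it clockwise, then push the blue paddle down to lift the lever's tooth out of the parking bay, carry the lever round and let the tooth drop fully into the notch in front of the green filter. Leave the clamp loose, and leave the bottles and other things on the bench where they stand.

Things in the scene. Friction and masses are not known exactly. Their poses are not given: they have to be found in the camera images.
- selector: Light-filter selector, fixed to the bench: white plate 250 x 250 x 12 mm with an upright post that carries the lever. Origin at bench level under the post; x points from the post to the middle of the curved gate (away from the robot, yaw within 0.4 rad), z up. The plate spans -55..195 mm along x, -125..125 mm along y.
- gate (a point): Middle of the top edge of the curved steel gate, an arc 135 mm from the post, top 40 mm above the bench. Open at the top: a wide parking bay at swing -0.15..0.15 rad, and notches 13 mm wide at swing -0.6, -0.3, 0.3 and 0.6 rad, each in front of one filter. A steel guard bar runs above the gate 94 mm above the bench.
- lever_swing (a joint): Swing of the lever about the upright post, rad, -0.75..0.75; 0 = along the selector's x, positive = counter-clockwise from above (nose to the selector's +y, paddle to its -y). Starts in the parking bay. Light friction. The lever is one straight bar: nose with tooth and red pointer over the gate, blue paddle on the opposite side, towards the robot.
- lever_rock (a joint): Rocking of the lever on the post, 54 mm above the bench, rad, 0..0.12; 0 = tooth fully down, 8 mm below the gate's top; positive = paddle down, tooth up. Clears the gate at 0.06. Sprung: about 3 N on the paddle starts it, 6 N is full travel (14 mm). Let go, the tooth drops into a notch, or rests on the gate at 0.06. With the clamp tight it hardly rocks.
- paddle (a point): Middle of the floor of the blue press paddle, 120 mm from the post, 60 mm above the bench with the tooth down. Floor 52 mm long (along the lever), 48 mm wide between two side lips 5 mm thick that rise 14 mm above it; open at both ends. Closed fingers set down in it can press it and carry it sideways against a lip. x along the lever to the nose.
- tooth (a point): Bottom of the steel tooth under the lever's nose, 135 mm from the post; the tooth is 8 mm wide and 12 mm along the lever.
- pointer (a point): Tip of the lever's thin red pointer, 175 mm from the post; it stands over a filter's centre when the lever is at that filter.
- clamp (a joint): Turn of the orange clamp knob, rad, 0..1.35 (stops); starts tight, 0..0.2. LEFT-HAND thread: grows when turned CLOCKWISE seen from above, which loosens it and raises knob and hold-down 9.5 mm per rad; counter-clockwise only tightens it. Fully loose = the stop at 1.35; from 1.0 the lever rocks enough. Friction 0.2 N m; stays where left.
- clamp_grip (a point): Centre of the grip bar of the orange clamp knob, on the post's axis, about 102 mm above the bench when tight. The bar is 54 mm long, 14 mm thick and 34 mm tall (17 mm above and below this point), a thin white line on top; this point's x lies along the bar. Below it a collar, a stem and a flat brass hold-down, 30 mm wide, its top 36 mm under this point, that reaches 118 mm over the lever's nose.
- filter_green: Green filter: a disc of diameter 32 mm, facing up, in a black mount of diameter 38 mm and height 26 mm, fixed on the base plate behind one of the four notches, 175 mm from the post. Origin at the centre of the mount's underside, 12 mm above the bench; straight over it the pointer must stand. The one wanted.
- filter_blue: Blue filter: a disc of diameter 32 mm, facing up, in a black mount of diameter 38 mm and height 26 mm, fixed on the base plate behind one of the four notches, 175 mm from the post. Origin at the centre of the mount's underside, 12 mm above the bench; straight over it the pointer must stand.
- filter_amber: Amber filter: a disc of diameter 32 mm, facing up, in a black mount of diameter 38 mm and height 26 mm, fixed on the base plate behind one of the four notches, 175 mm from the post. Origin at the centre of the mount's underside, 12 mm above the bench; straight over it the pointer must stand.
- filter_violet: Violet filter: a disc of diameter 32 mm, facing up, in a black mount of diameter 38 mm and height 26 mm, fixed on the base plate behind one of the four notches, 175 mm from the post. Origin at the centre of the mount's underside, 12 mm above the bench; straight over it the pointer must stand.
- wash_bottle: Bystander, loose, upright; leave it where it stands. Origin at the centre of its underside. White plastic wash bottle with blue cap, diameter 62 mm, height 175 mm.
- stain_bottle: Bystander, loose, upright; leave it where it stands. Origin at the centre of its underside. Amber glass stain bottle with black cap, diameter 58 mm, height 155 mm.
- slide_box: Bystander, loose, upright; leave it where it stands. Origin at the centre of its underside. Yellow slide box, 78 x 74 x 30 mm.
- beaker: Bystander, loose, upright; leave it where it stands. Origin at the centre of its underside. Glass beaker, rim diameter 70 mm, height 85 mm.
- objective_case: Bystander, loose, upright; leave it where it stands. Origin at the centre of its underside. Aluminium objective case, diameter 42 mm, height 60 mm.
- tape_roll: Bystander, loose, upright; leave it where it stands. Origin at the centre of its underside. Grey roll core, outer diameter 72 mm, height 24 mm, lying flat.
- slide_mailer: Bystander, loose, upright; leave it where it stands. Origin at the centre of its underside. Green slide mailer, 30 x 82 x 20 mm, lying flat.

How it is judged:
By the outcome, as a careful person would: the job done as asked, in the order asked, and still so for the second after the job is handed in, with the robot touching nothing.
It also fails if it takes over 48 s, if anything falls off the work surface, if the arm or the gripper's body presses on something with over 40 N, if the wrist force passes 120 N, or if a joint passes its speed limit or range.

### The arm

A 6-joint arm with a two-finger parallel gripper is mounted at the origin on the work surface. World frame = base frame: x ahead of the robot, y to its left, z up, the work surface at z = 0. Lengths are in m, angles in rad, forces in N, time in s.
With the tool pointing down it reaches from about 0.35 to 0.975 m from the base axis. Payload 4.9 kg.
Tool frame: the origin (TCP) lies at the very end of the fingers, on their centre line; the grasp point (between the pads) lies behind it (r.grip_point_offset is the y of the grasp point in the tool frame, in m); y points along the fingers, x is the direction in which the jaws open and shut, and the axes are right-handed (so a half turn about y gives the same grasp; the last joint's range is limited). The gripper opens to 85 mm and grips with 20 to 120 N. Pads are 22 mm wide; open, the fingers measure 114 mm over their backs; the gripper's body (76 mm by 85 mm) begins 54 mm behind the grasp point. The pads swing forward as they close: fully open they stand 13 mm farther back than shut.
Start: joints at [1.23, 0.053, 1.613, -0, 1.476, -0.119], TCP at [0.137, 0.61, 0.231] pointing down, gripper open.
Joint ranges: [-3.01, 3.01], [-1.01, 2.22], [0.06, 2.58], [-1.02, 4.17], [0.09, 2.62], [-3.14, 3.14]. Speed limits (rad/s): [2.57, 2.57, 3.14, 3.14, 3.14, 3.14].

### API

Orientations are given as [roll, pitch, yaw] about the fixed x, y, z axes, in that order (R = Rz(yaw) Ry(pitch) Rx(roll)).
In Python, from workcell import r, cams gives the robot as it stands.
- The arm moves only by the tool play_rows, never from a script. Its argument "targets" is a list of rows, each an object of numbers: "dx", "dy", "dz": the shift along the world's x, y, z scaled (see below); "rx", "ry", "rz": the turn, a rotation vector about the world's x, y, z scaled (see below); "jaw": the closure, from 0 (fully open) to 1 (shut). In form: [{"dx": .., "dy": .., "dz": .., "rx": .., "ry": .., "rz": .., "jaw": ..}, ...]. A call has 1 to 12 rows; each row shifts and turns the commanded pose from where the row before left it; what a row does not reach is not made up. The controller multiplies each number of a shift by 0.05 m and each number of a turn by 6 degrees. A row lasts 1/10 s, in which the tool goes at most 50 mm and 8.59 degrees, less where a joint would pass 70% of its speed; a pose out of reach is approached as far as the arm can. A call with a number of a shift or a turn outside -1 to 1 is refused whole. A call with a gripper value outside its range is refused whole. The fingers move at their own pace and stop on an object; "newtons" is the grip in N (left out, the last holds). Time passes only in rows, so rows that do not move let the fingers close. It gives the time, the measured TCP pose, the force and the opening at its end, in the units of the state.
- r.observe(): the state, without advancing time (a new reading comes with each control period).
- cams.read_camera(name): name is "side" or "top" or "wrist"; returns a dict with "pixels" (420x560x3 uint8, blue, green, red), "camera_matrix" (3x3 intrinsics, pixels), "extrinsics" (4x4, takes a point from camera to world coordinates); the wrist camera has in their place "mount" (4x4, takes a point from camera to tool coordinates, whose origin is the TCP and whose axes are the tool frame's). Camera axes: x right, y down, z forward; pixel columns grow to the right and rows downward; lengths in m; the calibration is good to about 2 mm. A picture is of the moment at which its call begins: read the wrist's pose just before it. There is no depth.
- r.hand_in(): hands the job in, once; it reports no verdict.
The state is a dict: "time": time; "joint_positions": joint angles; "dq": joint speeds; "effort": joint torques, N m; "ee_pos": TCP position; "ee_rot": TCP orientation; "contact_force": force on the tool from outside, world axes, zero at the start; "torque": the same for the moment, N m; "grip_width": finger opening in m.
Only numpy, scipy, OpenCV 4.12 (cv2) and the standard library are available. Lean on these libraries where they do the work, as an engineer would, in place of code of your own. Each camera call takes 0.05 s, during which the arm holds its last target.

## Working session

There is one attempt and no reset: what is moved stays moved. The work goes in short steps, Python scripts to look and compute and a tool call to move; the robot and the scene stay as the last step left them, time stands still between calls to the robot, and variables do not carry over. Pictures are saved under pics/ and viewed, and the job is handed in when it is done.

Besides the shell and the picture viewer there is one more tool, called after ">>>" as name([rows], argument=value, ...), one row to a line, values as JSON. play_rows: Moves the arm, as the interface text tells. Its arguments: {"type":"object","properties":{"targets":{"type":"array","items":{"type":"object","properties":{"dx":{"type":"number","minimum":-1,"maximum":1},"dy":{"type":"number","minimum":-1,"maximum":1},"dz":{"type":"number","minimum":-1,"maximum":1},"rx":{"type":"number","minimum":-1,"maximum":1},"ry":{"type":"number","minimum":-1,"maximum":1},"rz":{"type":"number","minimum":-1,"maximum":1},"jaw":{"type":"number"}}}},"newtons":{"type":"number"}},"required":["targets"]}

```bash
ls; mkdir -p pics
python3 - <<'E'
from workcell import r,cams
import cv2,numpy as np
print(r.observe(), r.grip_point_offset)
for n in ("top","side"):
    c=cams.read_camera(n); cv2.imwrite(f"pics/{n}0.png",c["pixels"]); print(n,c["camera_matrix"].tolist(),c["extrinsics"].tolist())
    np.savez(f"{n}.npz",K=c["camera_matrix"],E=c["extrinsics"])
E
```

```text
pics
{'time': 0.0, 'joint_positions': array([ 1.23001805e+00,  5.33988749e-02,  1.61430940e+00, -2.33899332e-05,
        1.47599657e+00, -1.19020653e-01]), 'dq': array([ 0.00053137, -0.00138042, -0.00115349, -0.00012731,  0.00194065,
        0.00087861]), 'effort': array([-1.41753120e-03, -3.93665850e+01, -3.70178461e+01, -3.49766096e-04,
        7.07642699e-03,  1.63692300e-07]), 'ee_pos': array([0.13727192, 0.6090932 , 0.23002777]), 'ee_rot': array([-1.57056864,  0.00210001,  1.34904118]), 'contact_force': array([0.02312137, 0.54905778, 0.63181194]), 'torque': array([-0.00971478,  0.04826032, -0.02143057]), 'grip_width': 0.08544588003272592} -0.0187
top [[540.7793749746235, 0.0, 279.0141750808398], [0.0, 540.7793749746235, 206.20132585242177], [0.0, 0.0, 1.0]] [[-0.012393317574614817, -0.9968721731865737, 0.07805303329001792, 0.49946696069556085], [-0.9998351714719921, 0.013390168818890661, 0.012261046716082013, 0.11807583397834], [-0.013267839577982629, -0.07788821287768458, -0.9968738088282054, 1.3775529033211817], [0.0, 0.0, 0.0, 1.0]]
side [[477.73794183302675, 0.0, 277.57054130772843], [0.0, 477.73794183302675, 196.05223788541554], [0.0, 0.0, 1.0]] [[-0.7950904636233237, -0.4757054773005476, 0.37621197950292073, 0.062468671114270576], [-0.6064820050446581, 0.6202751975897817, -0.49743166044389286, 0.819388242806922], [0.0032760055340489303, -0.6236689651740057, -0.7816817061096705, 1.1533471563388853], [0.0, 0.0, 0.0, 1.0]]
```

View pics/top0.png

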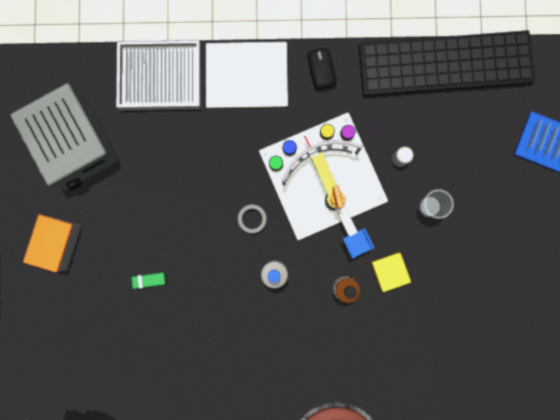

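View pics/side0.png

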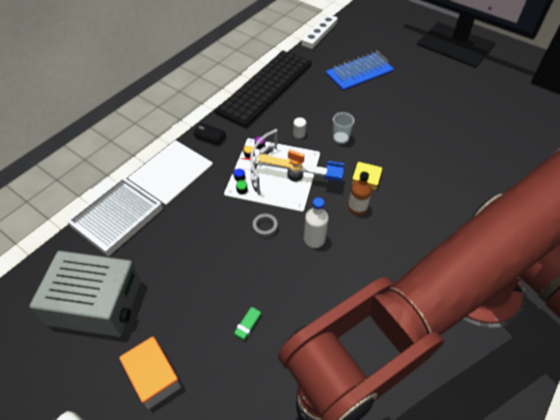

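Run:
```python
import cv2
a=cv2.imread("pics/top0.png"); cv2.imwrite("pics/top0c.png",cv2.resize(a[90:230,190:350],None,fx=4.5,fy=4.2,interpolation=cv2.INTER_CUBIC)[:590])
```

```text
(no output)
```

View pics/top0c.png

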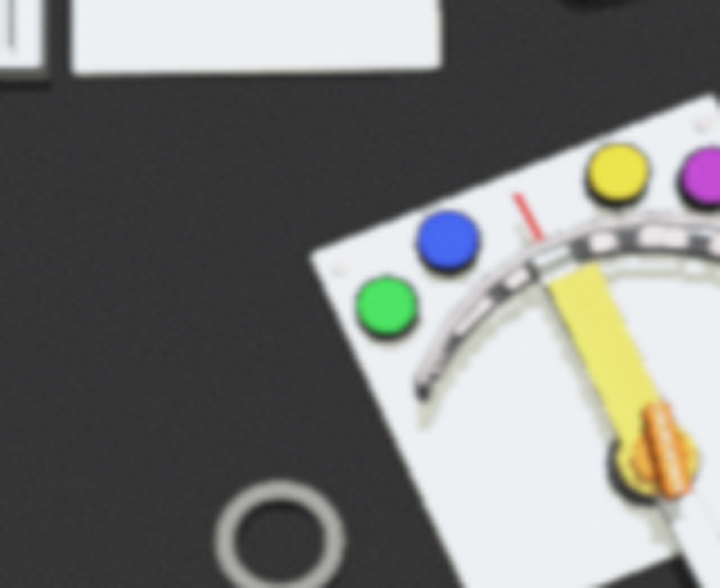

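The green filter is the leftmost one (top view, ~(276,163)), so swing should be +0.6. I'll fit the selector's pose next.

Run:
```python
import cv2
a=cv2.imread("pics/top0.png"); cv2.imwrite("pics/top0d.png",cv2.resize(a[105:265,250:400],None,fx=4,fy=4,interpolation=cv2.INTER_CUBIC)[:600])
a=cv2.imread("pics/side0.png"); cv2.imwrite("pics/side0d.png",cv2.resize(a[120:220,215:375],None,fx=5,fy=5,interpolation=cv2.INTER_CUBIC))
```

```text
(no output)
```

View pics/top0d.png

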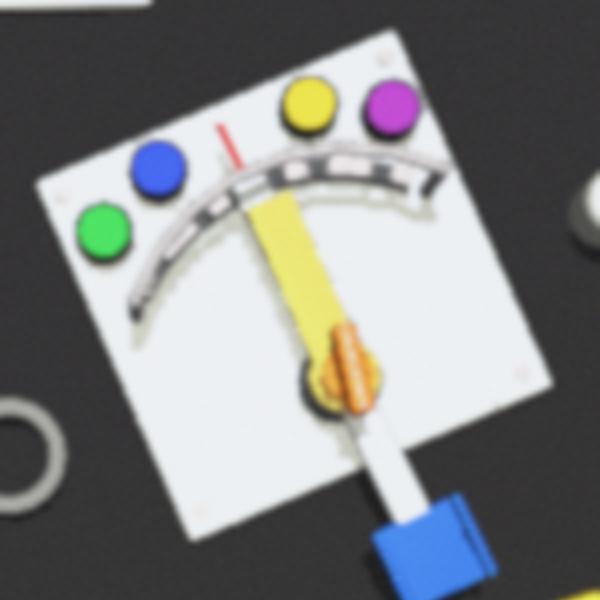

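View pics/side0d.png

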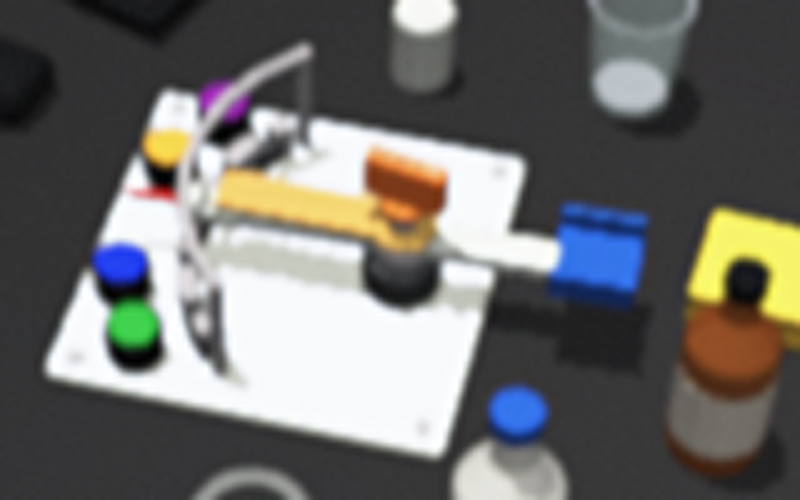

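```bash
cat > h.py <<'E'
import numpy as np
from scipy.optimize import least_squares
C={n:(np.load(n+".npz")["K"],np.load(n+".npz")["E"]) for n in("top","side")}
def proj(n,P):
    K,E=C[n]; q=E[:3,:3].T@(np.asarray(P)-E[:3,3]); q=K@q; return q[:2]/q[2]
def ray(n,uv,z):
    K,E=C[n]; d=E[:3,:3]@np.linalg.solve(K,[uv[0],uv[1],1]); o=E[:3,3]; return o+d*(z-o[2])/d[2]
def up(p,s,o): return (np.array(p)+.5)/s-.5+np.array(o)
def sel(p,P):
    x,y,a=p; c,s=np.cos(a),np.sin(a); return np.array([x+c*P[0]-s*P[1],y+s*P[0]+c*P[1],P[2]])
def loc(p,P):
    x,y,a=p; c,s=np.cos(a),np.sin(a); X=P[0]-x;Y=P[1]-y; return np.array([c*X+s*Y,-s*X+c*Y,P[2]])
E
cat > fit.py <<'E'
from h import *
f=[[.175*np.cos(t),.175*np.sin(t),.038] for t in(.6,.3,-.3,-.6)]
k=[[.195,.125,.012],[.195,-.125,.012],[-.055,-.125,.012],[-.055,.125,.012]]
top=[(104,230),(158,169),(309,103),(392,107),(36,184),(395,28),(553,383),(191,542)]
side=[(133,325),(121,265),(170,147),(224,102),(45,376),(165,90),(526,158),(440,458)]
L=f+k
def res(p):
    return np.concatenate([proj("top",sel(p,P))-up(q,4,(250,105)) for P,q in zip(L,top)]+[proj("side",sel(p,P))-up(q,5,(215,120)) for P,q in zip(L,side)])
o=least_squares(res,[.6,0,.3],loss="soft_l1"); p=o.x; print(p); print(res(p).reshape(-1,2).round(1).tolist())
np.save("p.npy",p)
for nm,uv,z in(("ptr",(220,125),.06),("bar far",(343,325),.12),("bar near",(361,412),.12),("lipL",(373,536),.074),("padfarR",(459,494),.074)):
    w=ray("top",up(uv,4,(250,105)),z); l=loc(p,w); print(nm,w.round(4),l.round(4),np.hypot(*l[:2]),np.arctan2(l[1],l[0]))
a=ray("top",up((343,325),4,(250,105)),.12);b=ray("top",up((361,412),4,(250,105)),.12);print(np.linalg.norm(a-b),np.arctan2(*(a-b)[1::-1]), (a+b)/2)
for n,uv in(("wash",(273,272)),("stain",(347,288)),("box",(392,272)),("tape",(252,219)),("case",(403,157)),("beak",(436,205))): print(n,ray("top",uv,.03).round(3))
E
python3 fit.py
```

```text
[ 0.61859722 -0.004692    0.39494764]
[[-0.2, 0.5], [0.0, 0.0], [0.1, 0.3], [0.2, 0.1], [-0.2, -0.4], [-0.4, 0.2], [0.3, 0.6], [0.1, 0.1], [-0.0, 0.2], [-0.1, -0.5], [-0.2, -0.1], [-0.2, 0.3], [-0.3, -1.5], [-0.5, 0.1], [-0.2, 0.3], [0.2, -1.2]]
ptr [0.7758 0.0689 0.06  ] [0.1735 0.0075 0.06  ] 0.1736137268918422 0.04295725197617644
bar far [0.6438 0.0013 0.12  ] [ 0.0256 -0.0042  0.12  ] 0.02589197261951572 -0.1624461800270448
bar near [ 0.5927 -0.0081  0.12  ] [-0.0252  0.0068  0.12  ] 0.02612501777694324 2.8792572353616053
lipL [ 0.5213 -0.0184  0.074 ] [-0.0951  0.0248  0.074 ] 0.09823144959080915 2.886463618633901
padfarR [ 0.5459 -0.0706  0.074 ] [-0.0925 -0.0328  0.074 ] 0.09811334002462896 -2.8004944945610615
0.05195212790388993 0.18233289147234458 [ 0.61824705 -0.00343626  0.12      ]
wash [0.442 0.152 0.03 ]
stain [ 0.4   -0.031  0.03 ]
box [ 0.438 -0.142  0.03 ]
tape [0.574 0.202 0.03 ]
case [ 0.725 -0.178  0.03 ]
beak [ 0.603 -0.256  0.03 ]
```

>>> play_rows([
  {"dx":0.3,"dy":-0.4,"rz":0.32,"jaw":0},
  {"dx":0.6,"dy":-0.75,"rz":0.32,"jaw":0},
  {"dx":0.6,"dy":-0.75,"rz":0.32,"jaw":0},
  {"dx":0.6,"dy":-0.75,"rz":0.32,"jaw":0},
  {"dx":0.6,"dy":-0.75,"rz":0.32,"jaw":0},
  {"dx":0.6,"dy":-0.75,"rz":0.32,"jaw":0},
  {"dx":0.6,"dy":-0.75,"rz":0.32,"jaw":0},
  {"dx":0.6,"dy":-0.75,"rz":0.32,"jaw":0},
  {"dx":0.6,"dy":-0.75,"rz":0.32,"jaw":0},
  {"dx":0.6,"dy":-0.75,"rz":0.32,"jaw":0},
  {"dx":0.6,"dy":-0.75,"rz":0.32,"jaw":0},
  {"dx":0.6,"dy":-0.75,"rz":0.32,"jaw":0},
])

```text
invalid input
```

>>> play_rows([
  {"dx":0.3,"dy":-0.4,"dz":0.0,"rx":0.0,"ry":0.0,"rz":0.32,"jaw":0.0},
  {"dx":0.6,"dy":-0.75,"dz":0.0,"rx":0.0,"ry":0.0,"rz":0.32,"jaw":0.0},
  {"dx":0.6,"dy":-0.75,"dz":0.0,"rx":0.0,"ry":0.0,"rz":0.32,"jaw":0.0},
], newtons=60)

```text
time: 0.4
ee_pos: [0.2126, 0.5135, 0.2305]
ee_rot: [-1.571, 0.001, 1.453]
contact_force: [0.9, 0.4, -0.0]
grip_width: 0.0857
```

>>> play_rows([
  {"dx":0.6,"dy":-0.75,"dz":0.0,"rx":0.0,"ry":0.0,"rz":0.24,"jaw":0.0},
  {"dx":0.6,"dy":-0.75,"dz":0.0,"rx":0.0,"ry":0.0,"rz":0.24,"jaw":0.0},
  {"dx":0.6,"dy":-0.75,"dz":0.0,"rx":0.0,"ry":0.0,"rz":0.24,"jaw":0.0},
  {"dx":0.6,"dy":-0.75,"dz":0.0,"rx":0.0,"ry":0.0,"rz":0.24,"jaw":0.0},
  {"dx":0.6,"dy":-0.75,"dz":0.0,"rx":0.0,"ry":0.0,"rz":0.24,"jaw":0.0},
  {"dx":0.6,"dy":-0.75,"dz":0.0,"rx":0.0,"ry":0.0,"rz":0.24,"jaw":0.0},
  {"dx":0.6,"dy":-0.75,"dz":0.0,"rx":0.0,"ry":0.0,"rz":0.24,"jaw":0.0},
  {"dx":0.6,"dy":-0.75,"dz":0.0,"rx":0.0,"ry":0.0,"rz":0.24,"jaw":0.0},
  {"dx":0.6,"dy":-0.75,"dz":0.0,"rx":0.0,"ry":0.0,"rz":0.24,"jaw":0.0},
  {"dx":0.6,"dy":-0.75,"dz":0.0,"rx":0.0,"ry":0.0,"rz":0.24,"jaw":0.0},
  {"dx":0.6,"dy":-0.75,"dz":0.0,"rx":0.0,"ry":0.0,"rz":0.24,"jaw":0.0},
  {"dx":0.6,"dy":-0.75,"dz":0.0,"rx":0.0,"ry":0.0,"rz":0.24,"jaw":0.0},
], newtons=60)

```text
time: 1.6
ee_pos: [0.5731, 0.0628, 0.2308]
ee_rot: [-1.57, -0.0, 1.752]
contact_force: [0.5, -0.4, 0.6]
grip_width: 0.0852
```

Run:
```python
from workcell import r
o=r.observe(); print(o["ee_pos"],o["ee_rot"],o["joint_positions"])
```

```text
[0.57314539 0.06283616 0.23079105] [-1.57023893e+00 -3.07424342e-04  1.75176470e+00] [-1.99429388e-02 -6.11907326e-02  1.72730326e+00  1.90861244e-04
  1.47608766e+00 -1.77172583e+00]
```

>>> play_rows([
  {"dx":0.46,"dy":-0.67,"dz":0.0,"rx":0.0,"ry":0.0,"rz":0.0,"jaw":0.0},
  {"dx":0.45,"dy":-0.67,"dz":0.0,"rx":0.0,"ry":0.0,"rz":0.0,"jaw":0.0},
  {"dx":0.0,"dy":0.0,"dz":0.0,"rx":0.0,"ry":0.0,"rz":0.0,"jaw":0.0},
], newtons=60)

```text
time: 1.9
ee_pos: [0.6194, -0.0063, 0.2302]
ee_rot: [-1.57, 0.001, 1.746]
contact_force: [-1.0, 0.5, 0.1]
grip_width: 0.0858
```

```bash
cat > wr.py <<'E'
from workcell import r,cams
import cv2,numpy as np,sys
from scipy.spatial.transform import Rotation as R
o=r.observe(); c=cams.read_camera("wrist")
T=np.eye(4);T[:3,:3]=R.from_euler("xyz",o["ee_rot"]).as_matrix();T[:3,3]=o["ee_pos"]
np.savez("wrist.npz",K=c["camera_matrix"],E=T@c["mount"])
cv2.imwrite(f"pics/{sys.argv[1]}.png",c["pixels"]); print(o["time"],o["ee_pos"],o["ee_rot"],o["contact_force"],o["torque"],o["grip_width"])
E
python3 wr.py w1
```

```text
1.9 [ 0.61936021 -0.00625916  0.2302373 ] [-1.56970412e+00  9.37506557e-04  1.74627878e+00] [-1.03718213  0.54266406  0.11368626] [-7.82853034e-03 -1.59212893e-05 -1.69026226e-02] 0.08581691974254738
```

View pics/w1.png

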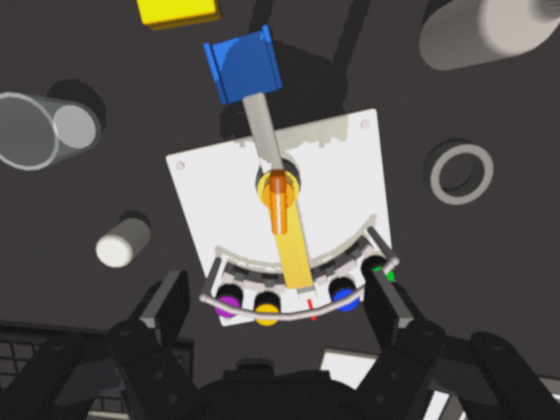

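The wrist view shows the knob bar from (276,172) to (280,233) lying between the jaws. I'll check its yaw with that.

Run:
```python
import h; from h import *
z=np.load("wrist.npz"); C["wrist"]=(z["K"],z["E"])
a=ray("wrist",(276.5,172),.119);b=ray("wrist",(280,234),.119);d=b-a
print(a,b,(a+b)/2,np.linalg.norm(d),np.arctan2(d[1],d[0]))
```

```text
[ 0.58898086 -0.01139933  0.119     ] [0.64415012 0.0014951  0.119     ] [ 0.61656549 -0.00495211  0.119     ] 0.05665609337743288 0.22960332769587125
```

>>> play_rows([
  {"dx":-0.02,"dy":0.03,"dz":-0.6,"rx":0.0,"ry":0.0,"rz":0.23,"jaw":0.0},
  {"dx":0.0,"dy":0.0,"dz":-0.7,"rx":0.0,"ry":0.0,"rz":0.0,"jaw":0.3},
  {"dx":0.0,"dy":0.0,"dz":-0.7,"rx":0.0,"ry":0.0,"rz":0.0,"jaw":0.4},
  {"dx":0.0,"dy":0.0,"dz":-0.5,"rx":0.0,"ry":0.0,"rz":0.0,"jaw":0.5},
  {"dx":0.0,"dy":0.0,"dz":-0.25,"rx":0.0,"ry":0.0,"rz":0.0,"jaw":0.5},
  {"dx":0.0,"dy":0.0,"dz":0.0,"rx":0.0,"ry":0.0,"rz":0.0,"jaw":0.5},
], newtons=60)

```text
time: 2.55
ee_pos: [0.6149, 0.0003, 0.0915]
ee_rot: [-1.566, -0.002, 1.776]
contact_force: [-0.1, 0.2, 0.5]
grip_width: 0.043
```

```bash
python3 wr.py w2
```

```text
2.55 [6.14946084e-01 2.98222117e-04 9.14526195e-02] [-1.56644988e+00 -1.68595111e-03  1.77626968e+00] [-0.05808068  0.24065712  0.49996435] [ 0.0226887  -0.0143237  -0.03564653] 0.04300103814373087
```

View pics/w2.png

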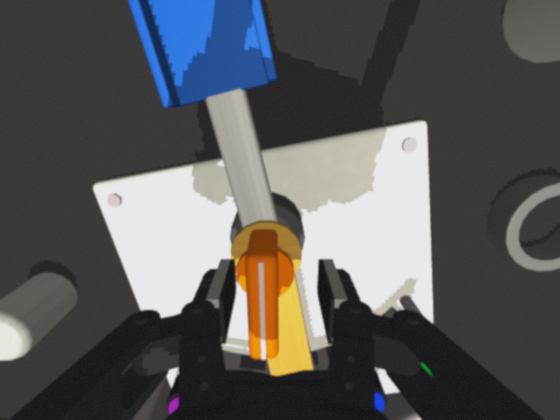

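The bar (≈263,300) sits about 5 mm off the middle of the jaws (≈275), which agrees with the measured TCP. I'll centre on it, then grip.

>>> play_rows([
  {"dx":0.05,"dy":-0.1,"dz":0.0,"rx":0.0,"ry":0.0,"rz":0.0,"jaw":0.5},
  {"dx":0.0,"dy":0.0,"dz":0.0,"rx":0.0,"ry":0.0,"rz":0.0,"jaw":0.6},
  {"dx":0.0,"dy":0.0,"dz":0.0,"rx":0.0,"ry":0.0,"rz":0.0,"jaw":0.7},
], newtons=60)

```text
time: 2.9
ee_pos: [0.6206, -0.0062, 0.0956]
ee_rot: [-1.573, 0.001, 1.775]
contact_force: [0.0, 0.3, -0.0]
grip_width: 0.0255
```

```bash
python3 wr.py w3
```

```text
2.9 [ 0.62060305 -0.00615238  0.09555761] [-1.57344367e+00  8.68381385e-04  1.77482410e+00] [ 0.01001162  0.33063446 -0.00275617] [-0.02698861  0.03223748  0.04350446] 0.025516097588945633
```

View pics/w3.png

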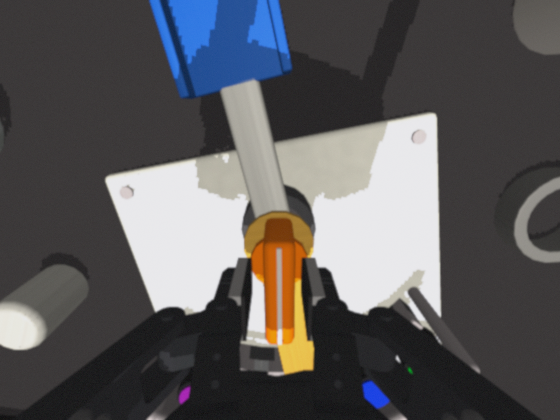

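>>> play_rows([
  {"dx":0.0,"dy":0.0,"dz":0.0,"rx":0.0,"ry":0.0,"rz":0.0,"jaw":0.9},
  {"dx":0.0,"dy":0.0,"dz":0.0,"rx":0.0,"ry":0.0,"rz":0.0,"jaw":1.0},
  {"dx":0.0,"dy":0.0,"dz":0.0,"rx":0.0,"ry":0.0,"rz":0.0,"jaw":1.0},
], newtons=60)

```text
time: 3.25
ee_pos: [0.6198, -0.0052, 0.0947]
ee_rot: [-1.572, -0.001, 1.776]
contact_force: [-1.0, 2.8, 5.0]
grip_width: 0.0132
```

Run:
```python
from workcell import r
for _ in range(3):
    o=r.observe(); print(o["ee_pos"],o["ee_rot"],o["joint_positions"],o["contact_force"],o["torque"],o["grip_width"])
```

```text
[ 0.61980238 -0.00523853  0.09471198] [-1.57168525e+00 -6.27262056e-04  1.77587635e+00] [-1.28852327e-01  1.58796096e-01  1.73588034e+00  9.32646783e-04
  1.24628211e+00 -1.90502549e+00] [-1.01394424  2.7821755   5.02580609] [0.52483518 0.27549304 0.23454893] 0.013216218234485414
[ 0.61980238 -0.00523853  0.09471198] [-1.57168525e+00 -6.27262056e-04  1.77587635e+00] [-1.28852327e-01  1.58796096e-01  1.73588034e+00  9.32646783e-04
  1.24628211e+00 -1.90502549e+00] [-1.01394424  2.7821755   5.02580609] [0.52483518 0.27549304 0.23454893] 0.013216218234485414
[ 0.61980238 -0.00523853  0.09471198] [-1.57168525e+00 -6.27262056e-04  1.77587635e+00] [-1.28852327e-01  1.58796096e-01  1.73588034e+00  9.32646783e-04
  1.24628211e+00 -1.90502549e+00] [-1.01394424  2.7821755   5.02580609] [0.52483518 0.27549304 0.23454893] 0.013216218234485414
```

>>> play_rows([
  {"dx":0.0,"dy":0.0,"dz":0.01,"rx":0.0,"ry":0.0,"rz":-0.5,"jaw":1.0},
  {"dx":0.0,"dy":0.0,"dz":0.01,"rx":0.0,"ry":0.0,"rz":-0.5,"jaw":1.0},
  {"dx":0.0,"dy":0.0,"dz":0.01,"rx":0.0,"ry":0.0,"rz":-0.5,"jaw":1.0},
  {"dx":0.0,"dy":0.0,"dz":0.01,"rx":0.0,"ry":0.0,"rz":-0.5,"jaw":1.0},
  {"dx":0.0,"dy":0.0,"dz":0.01,"rx":0.0,"ry":0.0,"rz":-0.5,"jaw":1.0},
  {"dx":0.0,"dy":0.0,"dz":0.01,"rx":0.0,"ry":0.0,"rz":-0.5,"jaw":1.0},
], newtons=60)

```text
time: 3.85
ee_pos: [0.6198, -0.0055, 0.0977]
ee_rot: [-1.571, -0.0, 1.46]
contact_force: [-1.4, 2.0, 5.1]
grip_width: 0.0129
```

```bash
python3 wr.py w4
```

```text
3.85 [ 0.61980992 -0.00554177  0.09773139] [-1.57147836e+00 -2.06640746e-04  1.45967117e+00] [-1.38350477  2.02290865  5.11649698] [0.35553875 0.34327319 0.24402317] 0.012924198018391475
```

View pics/w4.png

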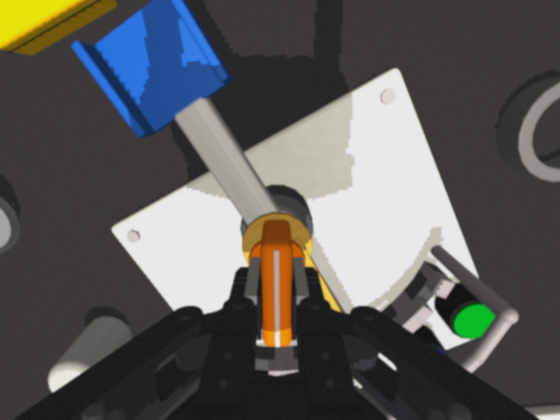

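>>> play_rows([
  {"dx":0.0,"dy":0.0,"dz":0.015,"rx":0.0,"ry":0.0,"rz":-0.75,"jaw":1.0},
  {"dx":0.0,"dy":0.0,"dz":0.015,"rx":0.0,"ry":0.0,"rz":-0.75,"jaw":1.0},
  {"dx":0.0,"dy":0.0,"dz":0.015,"rx":0.0,"ry":0.0,"rz":-0.75,"jaw":1.0},
  {"dx":0.0,"dy":0.0,"dz":0.015,"rx":0.0,"ry":0.0,"rz":-0.75,"jaw":1.0},
  {"dx":0.0,"dy":0.0,"dz":0.015,"rx":0.0,"ry":0.0,"rz":-0.75,"jaw":1.0},
  {"dx":0.0,"dy":0.0,"dz":0.015,"rx":0.0,"ry":0.0,"rz":-0.75,"jaw":1.0},
  {"dx":0.0,"dy":0.0,"dz":0.015,"rx":0.0,"ry":0.0,"rz":-0.75,"jaw":1.0},
  {"dx":0.0,"dy":0.0,"dz":0.015,"rx":0.0,"ry":0.0,"rz":-0.75,"jaw":1.0},
  {"dx":0.0,"dy":0.0,"dz":0.015,"rx":0.0,"ry":0.0,"rz":-0.75,"jaw":1.0},
  {"dx":0.0,"dy":0.0,"dz":0.015,"rx":0.0,"ry":0.0,"rz":-0.75,"jaw":1.0},
], newtons=60)

```text
time: 4.9
ee_pos: [0.6194, -0.0061, 0.1052]
ee_rot: [-1.571, 0.001, 0.673]
contact_force: [-4.0, 0.5, 6.0]
grip_width: 0.0134
```

```bash
python3 wr.py w5
```

```text
4.9 [ 0.61941044 -0.00613805  0.10517738] [-1.57129907e+00  9.83194469e-04  6.73133389e-01] [-3.9621824   0.52719618  5.96976159] [0.13260282 0.57464848 0.3271931 ] 0.013427935792624838
```

View pics/w5.png

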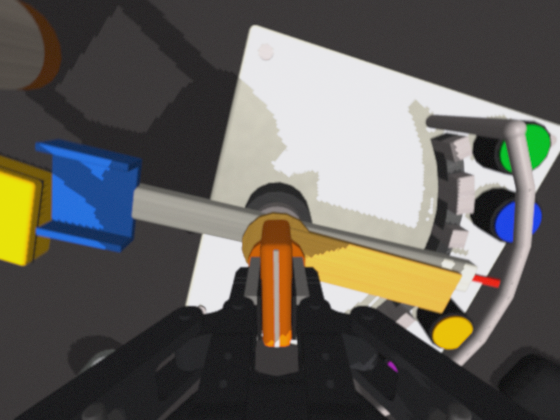

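>>> play_rows([
  {"dx":0.0,"dy":0.0,"dz":0.01,"rx":0.0,"ry":0.0,"rz":-0.5,"jaw":1.0},
  {"dx":0.0,"dy":0.0,"dz":0.01,"rx":0.0,"ry":0.0,"rz":-0.5,"jaw":1.0},
], newtons=60)

```text
time: 5.15
ee_pos: [0.6193, -0.0062, 0.106]
ee_rot: [-1.572, 0.001, 0.571]
contact_force: [-2.3, 0.6, 3.8]
grip_width: 0.0131
```

```bash
python3 -c "
from workcell import r;o=r.observe();print(o['ee_rot'],o['contact_force'],o['torque'])"
```

```text
[-1.57150948e+00  1.16230663e-03  5.70793967e-01] [-2.3370958   0.56565767  3.79516914] [0.16367503 0.44333995 1.17877336]
```

>>> play_rows([
  {"dx":0.0,"dy":0.0,"dz":0.008,"rx":0.0,"ry":0.0,"rz":-0.4,"jaw":1.0},
  {"dx":0.0,"dy":0.0,"dz":0.0,"rx":0.0,"ry":0.0,"rz":-0.3,"jaw":1.0},
], newtons=60)

```text
time: 5.35
ee_pos: [0.6193, -0.0062, 0.1061]
ee_rot: [-1.573, 0.002, 0.503]
contact_force: [-1.8, 0.8, 4.5]
grip_width: 0.0131
```

```bash
python3 -c "
from workcell import r;o=r.observe();print(o['ee_rot'],o['contact_force'],o['torque'])"
```

```text
[-1.57251946  0.0016443   0.50297048] [-1.79450396  0.79962517  4.54462505] [0.13384278 0.45646031 2.43073336]
```

The reaction torque climbed from 0.33 to 2.4 N m and the rise stopped at about 1.2 rad of turn, so the knob is on its stop. Releasing it and checking.

>>> play_rows([
  {"dx":0.0,"dy":0.0,"dz":0.0,"rx":0.0,"ry":0.0,"rz":0.0,"jaw":0.5},
  {"dx":0.0,"dy":0.0,"dz":0.0,"rx":0.0,"ry":0.0,"rz":0.0,"jaw":0.5},
  {"dx":0.0,"dy":0.0,"dz":0.2,"rx":0.0,"ry":0.0,"rz":0.0,"jaw":0.5},
  {"dx":0.0,"dy":0.0,"dz":0.8,"rx":0.0,"ry":0.0,"rz":0.0,"jaw":0.5},
  {"dx":-0.4,"dy":-0.2,"dz":0.5,"rx":0.0,"ry":0.0,"rz":0.0,"jaw":0.8},
  {"dx":-0.8,"dy":-0.3,"dz":0.0,"rx":0.0,"ry":0.0,"rz":0.0,"jaw":1.0},
  {"dx":-0.8,"dy":-0.3,"dz":0.0,"rx":0.0,"ry":0.0,"rz":0.0,"jaw":1.0},
  {"dx":-0.2,"dy":-0.2,"dz":0.0,"rx":0.0,"ry":0.0,"rz":0.0,"jaw":1.0},
  {"dx":0.0,"dy":0.0,"dz":0.0,"rx":0.0,"ry":0.0,"rz":0.0,"jaw":1.0},
], newtons=60)

```text
time: 6.25
ee_pos: [0.5087, -0.0567, 0.1812]
ee_rot: [-1.572, -0.001, 0.495]
contact_force: [-0.1, -0.6, 0.2]
grip_width: -0.0
```

```bash
python3 wr.py w6
python3 - <<'E'
from workcell import cams
import cv2
a=cams.read_camera("top")["pixels"]; cv2.imwrite("pics/top1.png",cv2.resize(a[105:265,250:400],None,fx=4,fy=4,interpolation=cv2.INTER_CUBIC)[:600])
E
```

```text
6.25 [ 0.50868055 -0.05673286  0.1812252 ] [-1.57166470e+00 -8.70951445e-04  4.95425660e-01] [-0.11115125 -0.64547875  0.20399179] [ 0.00560228 -0.03182353 -0.00355664] -2.3582523241240536e-05
```

View pics/w6.png

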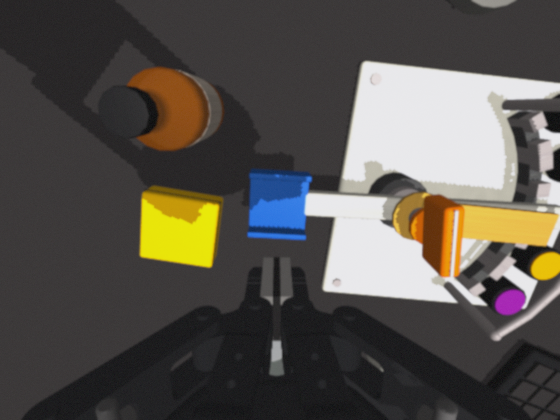

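View pics/top1.png

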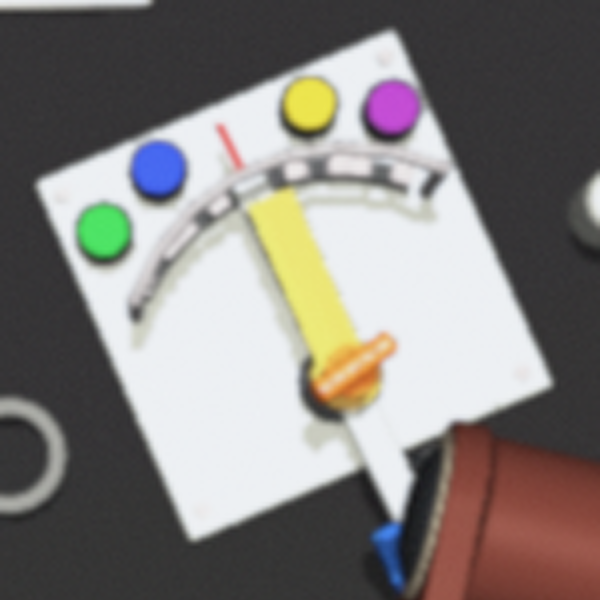

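The bar has turned and sits higher. I'll measure its yaw and the paddle's position.

Run:
```python
from h import *
p=np.load("p.npy")
z=np.load("wrist.npz"); C["wrist"]=(z["K"],z["E"])
def bar(n,a,b,zz):
    a=ray(n,a,zz);b=ray(n,b,zz);d=b-a;print("bar",(a+b)/2,np.linalg.norm(d),np.arctan2(d[1],d[0]))
bar("top",up((318,392),4,(250,105)),up((391,343),4,(250,105)),.131)
bar("wrist",(462,209),(452,276),.131)
q=[ray("wrist",u,.06) for u in((249,175),(249,236),(305,238),(308,177))]
print(np.array(q).round(4)); m=sum(q)/4; l=loc(p,m); print("pad",m,l,np.hypot(*l[:2]),np.arctan2(-l[1],-l[0]))
w=ray("top",up((220,125),4,(250,105)),.06); l=loc(p,w);print(np.arctan2(l[1],l[0]))
```

```text
bar [ 0.61773685 -0.00385021  0.131     ] 0.051015977720564994 -0.9928772061861051
bar [ 0.62170792 -0.00408348  0.131     ] 0.05098407455707696 -1.0219167269480636
[[ 0.4751 -0.0457  0.06  ]
 [ 0.5012 -0.0977  0.06  ]
 [ 0.5485 -0.0746  0.06  ]
 [ 0.5215 -0.0227  0.06  ]]
pad [ 0.51157121 -0.06020352  0.06      ] [-0.1201454  -0.01005874  0.06      ] 0.12056572586840861 0.08352661413982934
0.04295725197617644
```

>>> play_rows([
  {"dx":0.04,"dy":-0.03,"dz":-0.5,"rx":0.0,"ry":0.0,"rz":-0.3,"jaw":1.0},
  {"dx":0.0,"dy":0.0,"dz":-0.7,"rx":0.0,"ry":0.0,"rz":0.0,"jaw":1.0},
  {"dx":0.0,"dy":0.0,"dz":-0.6,"rx":0.0,"ry":0.0,"rz":0.0,"jaw":1.0},
  {"dx":0.0,"dy":0.0,"dz":-0.4,"rx":0.0,"ry":0.0,"rz":0.0,"jaw":1.0},
  {"dx":0.0,"dy":0.0,"dz":0.0,"rx":0.0,"ry":0.0,"rz":0.0,"jaw":1.0},
  {"dx":0.0,"dy":0.0,"dz":0.0,"rx":0.0,"ry":0.0,"rz":0.0,"jaw":1.0},
], newtons=60)

```text
time: 6.95
ee_pos: [0.5124, -0.0571, 0.071]
ee_rot: [-1.571, -0.0, 0.467]
contact_force: [0.7, 0.2, -0.9]
grip_width: 0.0002
```

```bash
python3 wr.py w7
```

```text
6.95 [ 0.51243123 -0.05705884  0.07099633] [-1.57058694e+00 -4.22963987e-05  4.66792992e-01] [ 0.6560084   0.18975156 -0.8678637 ] [ 0.05896093 -0.05100975  0.01013686] 0.00016843883742691902
```

View pics/w7.png

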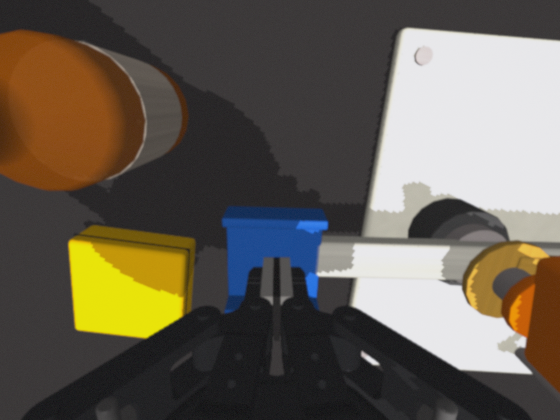

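>>> play_rows([
  {"dx":0.0,"dy":0.0,"dz":-0.1,"rx":0.0,"ry":0.0,"rz":0.0,"jaw":1.0},
  {"dx":0.0,"dy":0.0,"dz":-0.1,"rx":0.0,"ry":0.0,"rz":0.0,"jaw":1.0},
  {"dx":0.0,"dy":0.0,"dz":-0.08,"rx":0.0,"ry":0.0,"rz":0.0,"jaw":1.0},
  {"dx":0.0,"dy":0.0,"dz":0.0,"rx":0.0,"ry":0.0,"rz":0.0,"jaw":1.0},
], newtons=60)

```text
time: 7.4
ee_pos: [0.5121, -0.0574, 0.0572]
ee_rot: [-1.572, -0.001, 0.466]
contact_force: [-0.2, 0.4, 3.8]
grip_width: 0.0001
```

>>> play_rows([
  {"dx":0.0,"dy":0.0,"dz":-0.08,"rx":0.0,"ry":0.0,"rz":0.0,"jaw":1.0},
  {"dx":0.0,"dy":0.0,"dz":-0.08,"rx":0.0,"ry":0.0,"rz":0.0,"jaw":1.0},
  {"dx":0.0,"dy":0.0,"dz":0.0,"rx":0.0,"ry":0.0,"rz":0.0,"jaw":1.0},
], newtons=60)

```text
time: 7.7
ee_pos: [0.5122, -0.0574, 0.049]
ee_rot: [-1.572, -0.002, 0.466]
contact_force: [1.7, -0.0, 6.4]
grip_width: 0.0001
```

Run:
```python
import numpy as np
c=np.array([.619,-.0055]); a=np.linspace(.4524,.985,12); R=np.linspace(.1187,.121,12)
P=c-np.c_[R*np.cos(a),R*np.sin(a)]
print((np.diff(P,axis=0)/.05).round(3), P[-1], np.degrees(np.diff(a))[0]/6)
```

```text
[[ 0.049 -0.104]
 [ 0.054 -0.102]
 [ 0.059 -0.099]
 [ 0.064 -0.096]
 [ 0.069 -0.093]
 [ 0.073 -0.09 ]
 [ 0.078 -0.087]
 [ 0.082 -0.083]
 [ 0.086 -0.079]
 [ 0.09  -0.075]
 [ 0.094 -0.07 ]] [ 0.55210356 -0.10632592] 0.462359578313146
```

>>> play_rows([
  {"dx":0.05,"dy":-0.105,"dz":0.0,"rx":0.0,"ry":0.0,"rz":0.46,"jaw":1.0},
  {"dx":0.055,"dy":-0.1,"dz":0.0,"rx":0.0,"ry":0.0,"rz":0.46,"jaw":1.0},
  {"dx":0.06,"dy":-0.1,"dz":0.0,"rx":0.0,"ry":0.0,"rz":0.46,"jaw":1.0},
  {"dx":0.065,"dy":-0.095,"dz":0.0,"rx":0.0,"ry":0.0,"rz":0.46,"jaw":1.0},
  {"dx":0.07,"dy":-0.095,"dz":0.0,"rx":0.0,"ry":0.0,"rz":0.46,"jaw":1.0},
  {"dx":0.07,"dy":-0.09,"dz":0.0,"rx":0.0,"ry":0.0,"rz":0.46,"jaw":1.0},
  {"dx":0.0,"dy":0.0,"dz":0.0,"rx":0.0,"ry":0.0,"rz":0.0,"jaw":1.0},
], newtons=60)

```text
time: 8.4
ee_pos: [0.5316, -0.0868, 0.0497]
ee_rot: [-1.573, -0.003, 0.755]
contact_force: [2.5, 1.7, 5.5]
grip_width: 0.0
```

```bash
python3 wr.py w8;  python3 - <<'E'
from workcell import cams
import cv2
a=cams.read_camera("top")["pixels"]; cv2.imwrite("pics/top2.png",cv2.resize(a[105:265,250:400],None,fx=4,fy=4,interpolation=cv2.INTER_CUBIC)[:600])
E
```

```text
8.4 [ 0.53162651 -0.08683671  0.04973063] [-1.57289697 -0.00256951  0.75541398] [2.51096503 1.66778427 5.50174273] [ 0.27402851 -0.3552136   0.01189415] 3.419933836570847e-05
```

View pics/w8.png

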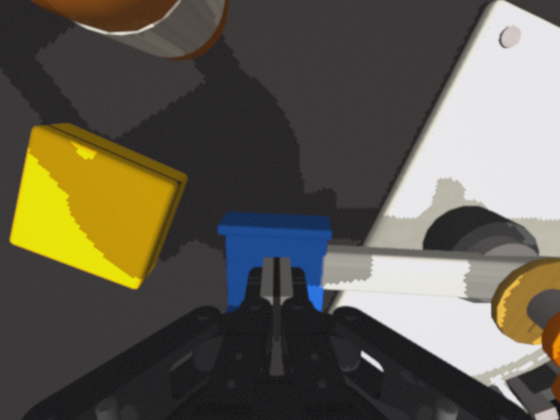

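View pics/top2.png

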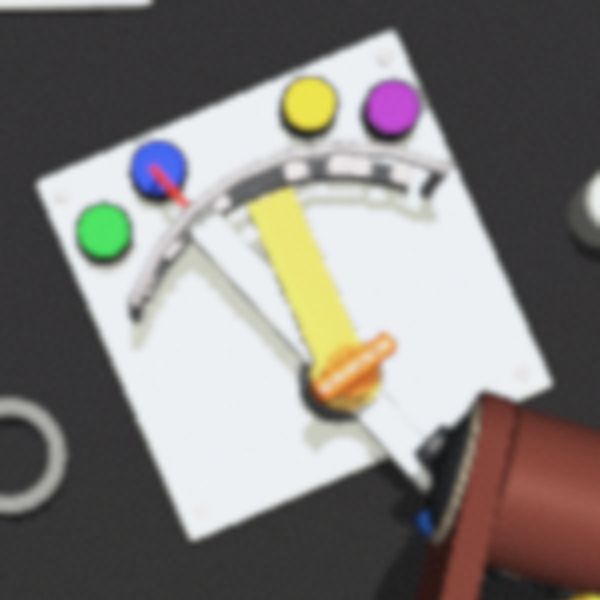

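>>> play_rows([
  {"dx":0.08,"dy":-0.085,"dz":0.0,"rx":0.0,"ry":0.0,"rz":0.46,"jaw":1.0},
  {"dx":0.08,"dy":-0.085,"dz":0.0,"rx":0.0,"ry":0.0,"rz":0.46,"jaw":1.0},
  {"dx":0.085,"dy":-0.08,"dz":0.0,"rx":0.0,"ry":0.0,"rz":0.46,"jaw":1.0},
  {"dx":0.085,"dy":-0.075,"dz":0.0,"rx":0.0,"ry":0.0,"rz":0.46,"jaw":1.0},
  {"dx":0.0,"dy":0.0,"dz":0.0,"rx":0.0,"ry":0.0,"rz":0.0,"jaw":1.0},
  {"dx":0.0,"dy":0.0,"dz":0.0,"rx":0.0,"ry":0.0,"rz":0.0,"jaw":1.0},
], newtons=60)

```text
time: 9.1
ee_pos: [0.5478, -0.1026, 0.0495]
ee_rot: [-1.573, -0.002, 0.948]
contact_force: [2.1, 2.0, 4.9]
grip_width: -0.0001
```

```bash
cat > tp.py <<'E'
from workcell import cams,r
import cv2,sys
c=cams.read_camera("top");a=c["pixels"]; cv2.imwrite(f"pics/{sys.argv[1]}.png",cv2.resize(a[115:215,255:345],None,fx=6,fy=6,interpolation=cv2.INTER_CUBIC))
o=r.observe();print(o["time"],o["ee_pos"],o["ee_rot"],o["contact_force"])
E
python3 tp.py top3
```

```text
9.15 [ 0.54776563 -0.10258953  0.04955612] [-1.57275716 -0.00217785  0.94762668] [2.10018277 2.0921933  5.54382854]
```

View pics/top3.png

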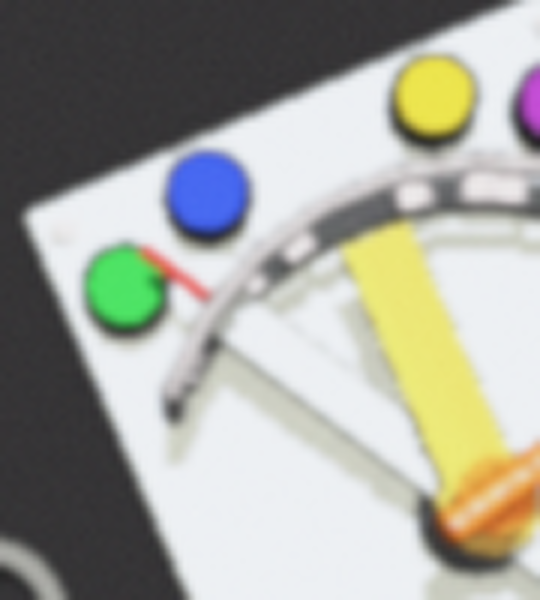

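Run:
```python
from h import *
p=np.load("p.npy")
for z in(.06,.07,.08):
    w=ray("top",up((142,250),6,(255,115)),z); l=loc(p,w);print(z,np.hypot(*l[:2]),np.arctan2(l[1],l[0]))
```

```text
0.06 0.1759124433508092 0.5191571766255116
0.07 0.1747680118963691 0.5265097303127979
0.08 0.17363315265328527 0.5339588030975952
```

>>> play_rows([
  {"dx":0.0,"dy":0.0,"dz":0.1,"rx":0.0,"ry":0.0,"rz":0.0,"jaw":1.0},
  {"dx":0.0,"dy":0.0,"dz":0.13,"rx":0.0,"ry":0.0,"rz":0.0,"jaw":1.0},
  {"dx":0.0,"dy":0.0,"dz":0.0,"rx":0.0,"ry":0.0,"rz":0.0,"jaw":1.0},
  {"dx":0.05,"dy":-0.035,"dz":0.0,"rx":0.0,"ry":0.0,"rz":0.0,"jaw":1.0},
  {"dx":0.05,"dy":-0.035,"dz":0.0,"rx":0.0,"ry":0.0,"rz":0.0,"jaw":1.0},
  {"dx":0.05,"dy":-0.035,"dz":0.0,"rx":0.0,"ry":0.0,"rz":0.0,"jaw":1.0},
  {"dx":0.0,"dy":0.0,"dz":0.0,"rx":0.0,"ry":0.0,"rz":0.0,"jaw":1.0},
], newtons=60)

```text
time: 9.85
ee_pos: [0.5541, -0.1084, 0.06]
ee_rot: [-1.571, 0.0, 0.948]
contact_force: [0.4, 0.3, -0.6]
grip_width: -0.0001
```

```bash
python3 tp.py top4; python3 wr.py w9
```

```text
9.9 [ 0.5539984  -0.10822957  0.05996573] [-1.57035674e+00  1.72239654e-04  9.47745909e-01] [-0.50776882  1.54190031  0.16900325]
9.9 [ 0.5539984  -0.10822957  0.05996573] [-1.57035674e+00  1.72239654e-04  9.47745909e-01] [-0.50776882  1.54190031  0.16900325] [-0.09167984  0.0579376   0.01688617] -0.0003835744912086912
```

View pics/top4.png

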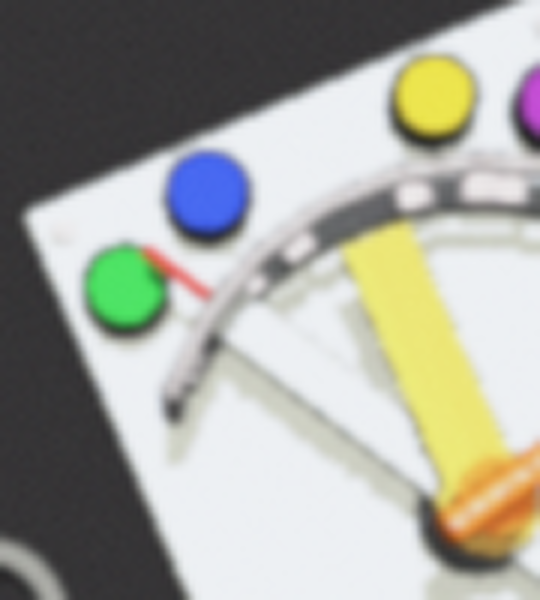

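View pics/w9.png

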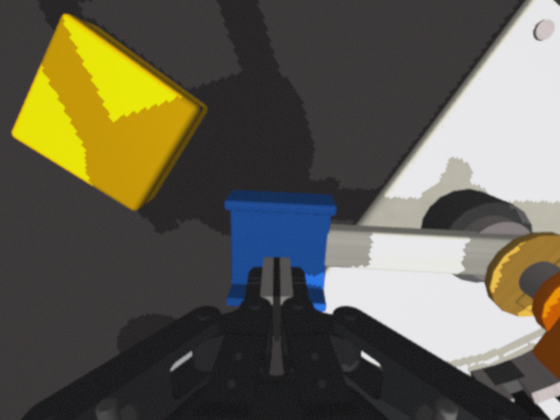

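>>> play_rows([
  {"dx":0.025,"dy":-0.016,"dz":0.0,"rx":0.0,"ry":0.0,"rz":0.0,"jaw":1.0},
  {"dx":0.025,"dy":-0.016,"dz":0.0,"rx":0.0,"ry":0.0,"rz":0.0,"jaw":1.0},
  {"dx":0.025,"dy":-0.016,"dz":0.0,"rx":0.0,"ry":0.0,"rz":0.0,"jaw":1.0},
  {"dx":0.025,"dy":-0.016,"dz":0.0,"rx":0.0,"ry":0.0,"rz":0.0,"jaw":1.0},
  {"dx":0.025,"dy":-0.016,"dz":0.0,"rx":0.0,"ry":0.0,"rz":0.0,"jaw":1.0},
], newtons=60)

```text
time: 10.45
ee_pos: [0.5602, -0.1115, 0.06]
ee_rot: [-1.57, -0.001, 0.948]
contact_force: [-1.8, 3.2, 0.8]
grip_width: -0.0003
```

```bash
python3 tp.py top5
```

```text
10.5 [ 0.56045404 -0.1118148   0.06009917] [-1.57047436e+00 -5.96903204e-04  9.47989583e-01] [-1.11664934  2.68230379 -0.31837751]
```

View pics/top5.png

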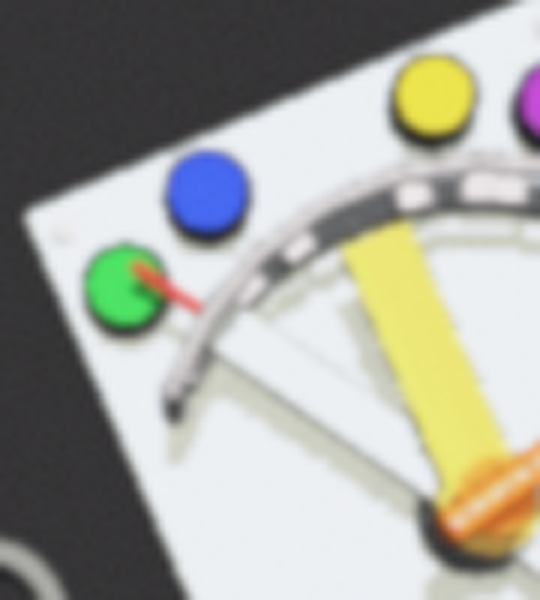

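>>> play_rows([
  {"dx":0.02,"dy":-0.011,"dz":0.0,"rx":0.0,"ry":0.0,"rz":0.0,"jaw":1.0},
  {"dx":0.02,"dy":-0.011,"dz":0.0,"rx":0.0,"ry":0.0,"rz":0.0,"jaw":1.0},
  {"dx":0.02,"dy":-0.011,"dz":0.0,"rx":0.0,"ry":0.0,"rz":0.0,"jaw":1.0},
  {"dx":0.0,"dy":0.0,"dz":0.0,"rx":0.0,"ry":0.0,"rz":0.0,"jaw":1.0},
], newtons=60)

```text
time: 10.9
ee_pos: [0.5637, -0.1144, 0.0605]
ee_rot: [-1.572, 0.0, 0.948]
contact_force: [0.8, 0.4, 0.4]
grip_width: -0.0003
```

```bash
python3 tp.py top6; python3 wr.py w10
```

```text
10.95 [ 0.56358474 -0.11430053  0.06043163] [-1.57202222e+00  3.33058719e-04  9.47733130e-01] [-0.06460643  0.06933739 -0.66419029]
10.95 [ 0.56358474 -0.11430053  0.06043163] [-1.57202222e+00  3.33058719e-04  9.47733130e-01] [-0.06460643  0.06933739 -0.66419029] [ 0.01317366  0.02840268 -0.01683029] 0.0002646972295424464
```

View pics/top6.png

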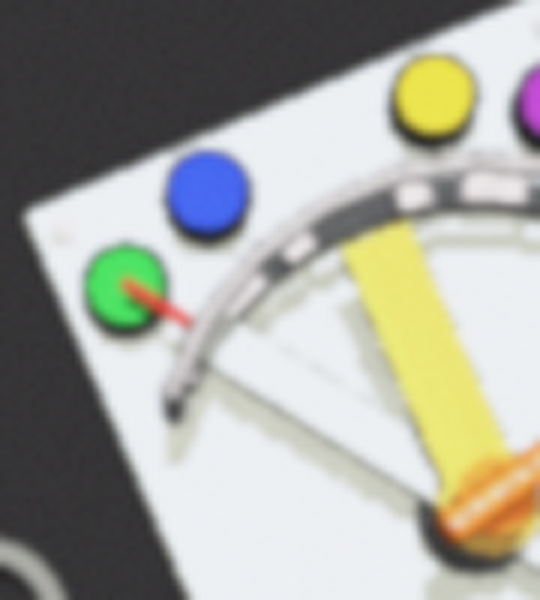

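View pics/w10.png

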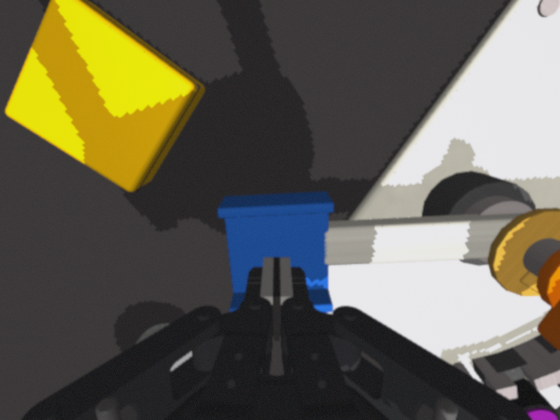

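The pointer tip (124,285) is over the green centre (125,287), and the paddle looks larger, so it has risen. A small nudge should show whether the tooth is held by the notch.

>>> play_rows([
  {"dx":0.02,"dy":-0.011,"dz":0.0,"rx":0.0,"ry":0.0,"rz":0.0,"jaw":1.0},
  {"dx":0.02,"dy":-0.011,"dz":0.0,"rx":0.0,"ry":0.0,"rz":0.0,"jaw":1.0},
  {"dx":0.02,"dy":-0.011,"dz":0.0,"rx":0.0,"ry":0.0,"rz":0.0,"jaw":1.0},
  {"dx":0.0,"dy":0.0,"dz":0.0,"rx":0.0,"ry":0.0,"rz":0.0,"jaw":1.0},
], newtons=60)

```text
time: 11.4
ee_pos: [0.5653, -0.1149, 0.06]
ee_rot: [-1.568, 0.001, 0.948]
contact_force: [-5.3, 3.2, 4.6]
grip_width: 0.0002
```

```bash
python3 tp.py top7
```

```text
11.45 [ 0.56530868 -0.11490321  0.06000527] [-1.56785679e+00  7.29642038e-04  9.48099481e-01] [-5.02158279  2.69895783  3.49675275]
```

View pics/top7.png

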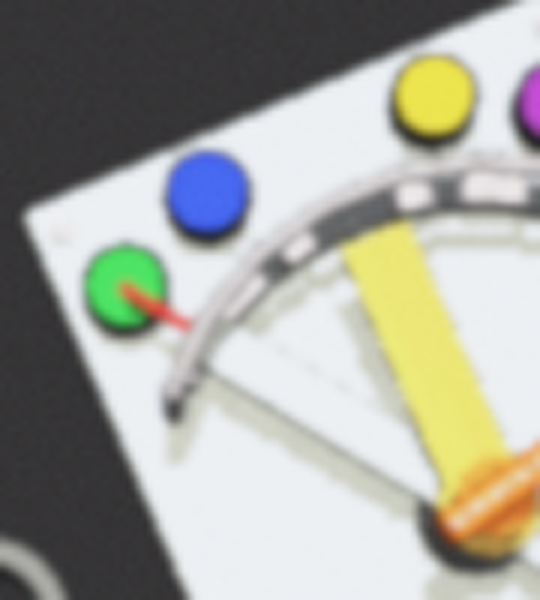

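It's blocked: the force rose to about 6 N and the lever moved only about 0.3 px. The tooth is in the notch, so I'll back off and lift away.

>>> play_rows([
  {"dx":-0.04,"dy":0.025,"dz":0.0,"rx":0.0,"ry":0.0,"rz":0.0,"jaw":1.0},
  {"dx":-0.08,"dy":0.05,"dz":0.06,"rx":0.0,"ry":0.0,"rz":0.0,"jaw":1.0},
  {"dx":0.0,"dy":0.0,"dz":0.3,"rx":0.0,"ry":0.0,"rz":0.0,"jaw":1.0},
  {"dx":0.0,"dy":0.0,"dz":0.8,"rx":0.0,"ry":0.0,"rz":0.0,"jaw":1.0},
  {"dx":0.0,"dy":0.0,"dz":0.8,"rx":0.0,"ry":0.0,"rz":0.0,"jaw":1.0},
  {"dx":0.0,"dy":0.0,"dz":0.8,"rx":0.0,"ry":0.0,"rz":0.0,"jaw":1.0},
  {"dx":0.0,"dy":0.0,"dz":0.0,"rx":0.0,"ry":0.0,"rz":0.0,"jaw":1.0},
], newtons=60)

```text
time: 12.15
ee_pos: [0.5645, -0.113, 0.208]
ee_rot: [-1.586, -0.004, 0.948]
contact_force: [1.4, 0.2, 0.5]
grip_width: 0.0
```

```bash
python3 tp.py top8; python3 wr.py w11
python3 - <<'E'
from workcell import cams
import cv2
a=cams.read_camera("side")["pixels"]; cv2.imwrite("pics/side1d.png",cv2.resize(a[120:220,215:375],None,fx=5,fy=5,interpolation=cv2.INTER_CUBIC))
cv2.imwrite("pics/topf.png",cams.read_camera("top")["pixels"])
E
```

```text
12.2 [ 0.56291978 -0.1125218   0.20435333] [-1.58080836 -0.00296985  0.94799131] [-0.55201153 -0.75716336 -0.39956988]
12.2 [ 0.56291978 -0.1125218   0.20435333] [-1.58080836 -0.00296985  0.94799131] [-0.55201153 -0.75716336 -0.39956988] [-0.00457859 -0.0297327  -0.01350748] -0.0003049842579270377
```

View pics/top8.png

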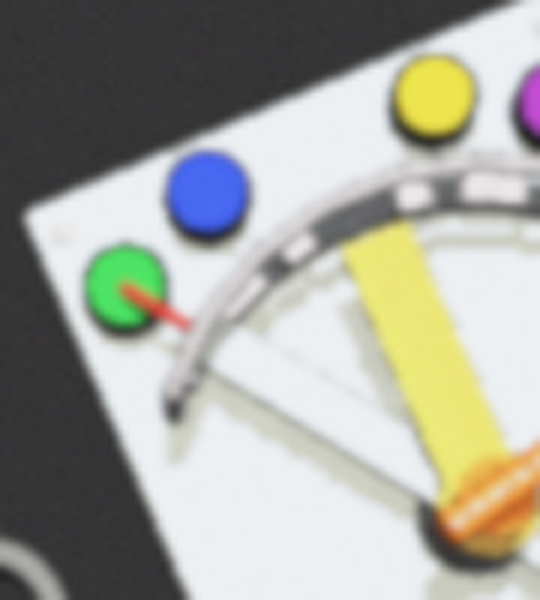

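View pics/side1d.png

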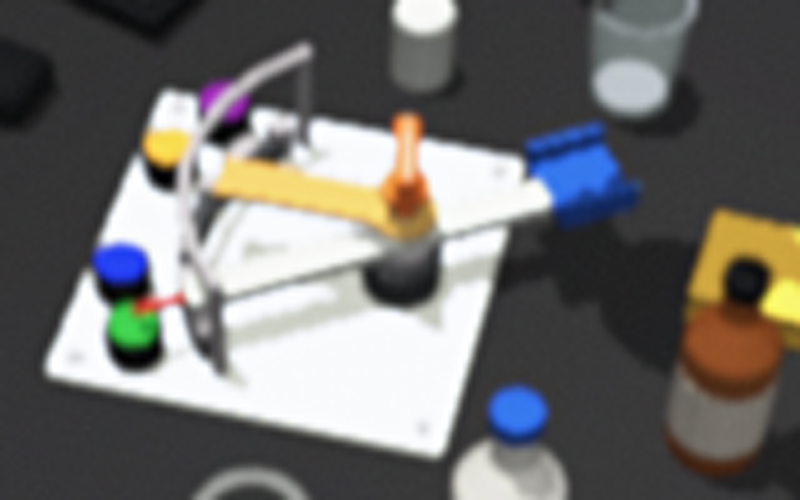

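View pics/w11.png

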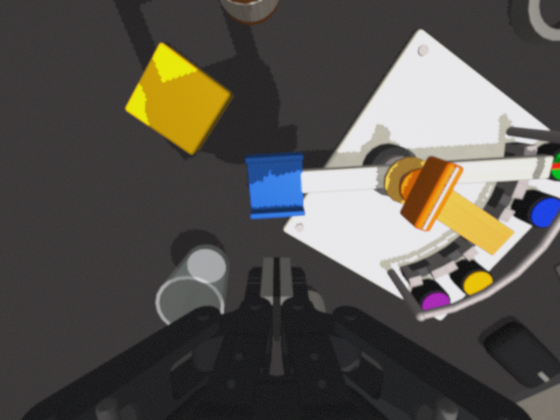

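View pics/topf.png

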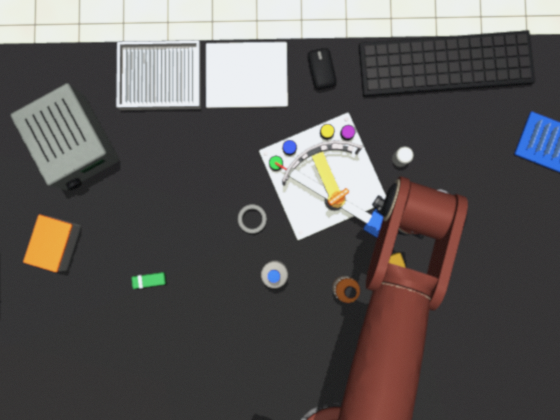

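Now I'll triangulate the pointer and paddle heights from both views, against their starting values.

Run:
```python
from h import *
p=np.load("p.npy")
def tri(a,b):
    f=lambda X:np.concatenate([proj("top",X)-a,proj("side",X)-b]); o=least_squares(f,[.7,0,.06]); X=o.x;l=loc(p,X);return X.round(4),o.fun.round(2),np.hypot(*l[:2]),np.arctan2(l[1],l[0])
print("start",tri(up((220,125),4,(250,105)),up((130,190),5,(215,120))))
print("now",tri(up((122,288),6,(255,115)),up((136,307),5,(215,120))))
z=np.load("wrist.npz"); C["wrist"]=(z["K"],z["E"])
for zz in(.067,.074):
    q=[ray("wrist",u,zz) for u in((247,157),(303,153),(304,215),(251,219))]
    print(zz,np.linalg.norm(q[0]-q[1]),np.linalg.norm(q[1]-q[2]),np.linalg.norm(q[3]-q[2]))
for zp in(.055,.06,.068):
    l=loc(p,ray("top",up((122,288),6,(255,115)),zp));print(zp,np.hypot(*l[:2]),np.arctan2(l[1],l[0]))
```

```text
start (array([0.7767, 0.0687, 0.0556]), array([ 0.02,  0.02, -0.03, -0.  ]), np.float64(0.17430760656947747), np.float64(0.03981940192910885))
now (array([0.7101, 0.1428, 0.0591]), array([ 0.11,  0.16, -0.23, -0.03]), np.float64(0.17356787445408914), np.float64(0.6203873636421904))
0.067 0.051030317994794995 0.06006976820152104 0.051800997144419485
0.074 0.04975269305383033 0.05856582628879261 0.050504077028709016
0.055 0.17441068543365693 0.6163079743995241
0.06 0.17390673935192863 0.6199194377403078
0.068 0.1731051791341748 0.6257413778015906
```

The height evidence is somewhat ambiguous: pointer 59 mm against 56 mm at the start, where riding on the gate should give about 66. I'll probe the paddle floor lightly, since it should be at 60 mm if the tooth is fully down.

>>> play_rows([
  {"dx":-0.15,"dy":0.1,"dz":-0.3,"rx":0.0,"ry":0.0,"rz":0.2,"jaw":1.0},
  {"dx":0.0,"dy":0.0,"dz":-0.7,"rx":0.0,"ry":0.0,"rz":0.2,"jaw":1.0},
  {"dx":0.0,"dy":0.0,"dz":-0.7,"rx":0.0,"ry":0.0,"rz":0.2,"jaw":1.0},
  {"dx":0.0,"dy":0.0,"dz":-0.7,"rx":0.0,"ry":0.0,"rz":0.0,"jaw":1.0},
  {"dx":0.0,"dy":0.0,"dz":-0.2,"rx":0.0,"ry":0.0,"rz":0.0,"jaw":1.0},
  {"dx":0.0,"dy":0.0,"dz":0.0,"rx":0.0,"ry":0.0,"rz":0.0,"jaw":1.0},
  {"dx":0.0,"dy":0.0,"dz":0.0,"rx":0.0,"ry":0.0,"rz":0.0,"jaw":1.0},
], newtons=60)

```text
time: 13.05
ee_pos: [0.5534, -0.1068, 0.0692]
ee_rot: [-1.572, -0.0, 1.011]
contact_force: [1.2, -0.5, -0.1]
grip_width: -0.0003
```

```bash
python3 wr.py w12
```

```text
13.05 [ 0.55337253 -0.10683825  0.06915148] [-1.57184722e+00 -2.36163434e-04  1.01073191e+00] [ 1.20229214 -0.49521014 -0.06950656] [-0.04815186 -0.00952847 -0.03360285] -0.0003150139828227923
```

View pics/w12.png

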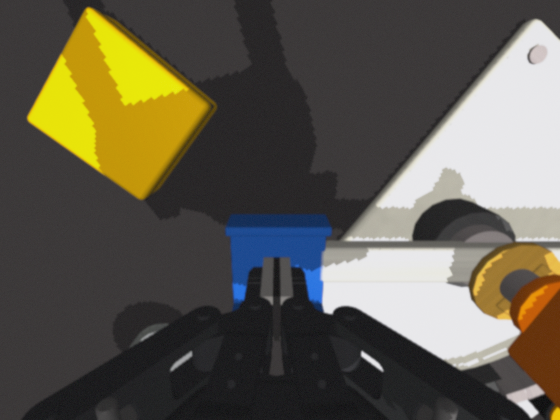

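Still in free air at z = 69 mm. Lowering in 2.5–4 mm stages while watching the force.

>>> play_rows([
  {"dx":0.0,"dy":0.0,"dz":-0.08,"rx":0.0,"ry":0.0,"rz":0.0,"jaw":1.0},
  {"dx":0.0,"dy":0.0,"dz":-0.08,"rx":0.0,"ry":0.0,"rz":0.0,"jaw":1.0},
  {"dx":0.0,"dy":0.0,"dz":0.0,"rx":0.0,"ry":0.0,"rz":0.0,"jaw":1.0},
], newtons=60)

```text
time: 13.4
ee_pos: [0.5527, -0.1066, 0.0602]
ee_rot: [-1.571, -0.0, 1.011]
contact_force: [-1.0, 0.6, -1.1]
grip_width: -0.0
```

>>> play_rows([
  {"dx":0.0,"dy":0.0,"dz":-0.05,"rx":0.0,"ry":0.0,"rz":0.0,"jaw":1.0},
  {"dx":0.0,"dy":0.0,"dz":0.0,"rx":0.0,"ry":0.0,"rz":0.0,"jaw":1.0},
], newtons=60)

```text
time: 13.6
ee_pos: [0.5529, -0.1067, 0.0581]
ee_rot: [-1.571, 0.0, 1.011]
contact_force: [-1.3, -0.5, 3.3]
grip_width: 0.0
```

Contact is at z = 58 mm with 3.3 N, matching the paddle's position with the tooth fully down (the first press read 57 mm, 3.8 N). With this light pressure I'll ease it about 2 mm off the notch wall, then retreat.

>>> play_rows([
  {"dx":-0.02,"dy":0.012,"dz":0.0,"rx":0.0,"ry":0.0,"rz":0.0,"jaw":1.0},
  {"dx":-0.02,"dy":0.012,"dz":0.0,"rx":0.0,"ry":0.0,"rz":0.0,"jaw":1.0},
  {"dx":0.0,"dy":0.0,"dz":0.0,"rx":0.0,"ry":0.0,"rz":0.0,"jaw":1.0},
  {"dx":0.0,"dy":0.0,"dz":0.08,"rx":0.0,"ry":0.0,"rz":0.0,"jaw":1.0},
  {"dx":0.0,"dy":0.0,"dz":0.3,"rx":0.0,"ry":0.0,"rz":0.0,"jaw":1.0},
  {"dx":0.0,"dy":0.0,"dz":0.7,"rx":0.0,"ry":0.0,"rz":0.0,"jaw":1.0},
  {"dx":0.0,"dy":0.0,"dz":0.8,"rx":0.0,"ry":0.0,"rz":0.0,"jaw":1.0},
  {"dx":0.0,"dy":0.0,"dz":0.8,"rx":0.0,"ry":0.0,"rz":0.0,"jaw":1.0},
  {"dx":0.0,"dy":0.0,"dz":0.3,"rx":0.0,"ry":0.0,"rz":0.0,"jaw":1.0},
  {"dx":0.0,"dy":0.0,"dz":0.0,"rx":0.0,"ry":0.0,"rz":0.0,"jaw":1.0},
  {"dx":0.0,"dy":0.0,"dz":0.0,"rx":0.0,"ry":0.0,"rz":0.0,"jaw":1.0},
], newtons=60)

```text
time: 14.7
ee_pos: [0.55, -0.1051, 0.2054]
ee_rot: [-1.569, 0.0, 1.011]
contact_force: [-0.1, -0.6, -0.4]
grip_width: -0.0001
```

```bash
python3 tp.py top9
python3 - <<'E'
from workcell import cams
import cv2
a=cams.read_camera("side")["pixels"]; cv2.imwrite("pics/side2d.png",cv2.resize(a[120:220,215:375],None,fx=5,fy=5,interpolation=cv2.INTER_CUBIC))
E
```

```text
14.75 [ 0.54944013 -0.10497479  0.20419149] [-1.56682242e+00  9.40378451e-04  1.01079216e+00] [ 0.2410762  -0.01385093 -0.19995163]
```

View pics/top9.png

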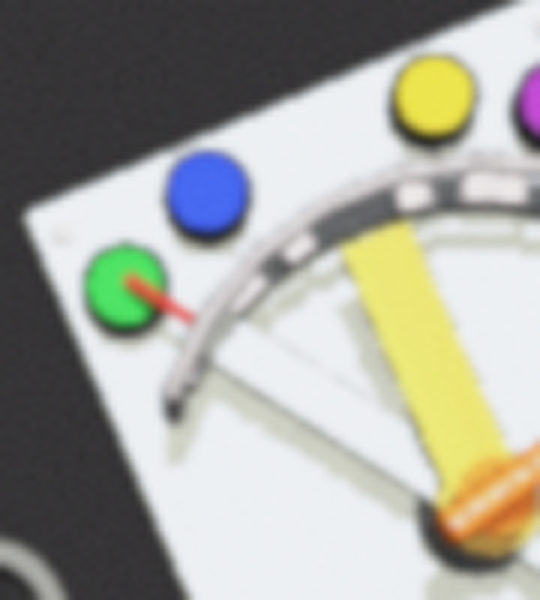

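View pics/side2d.png

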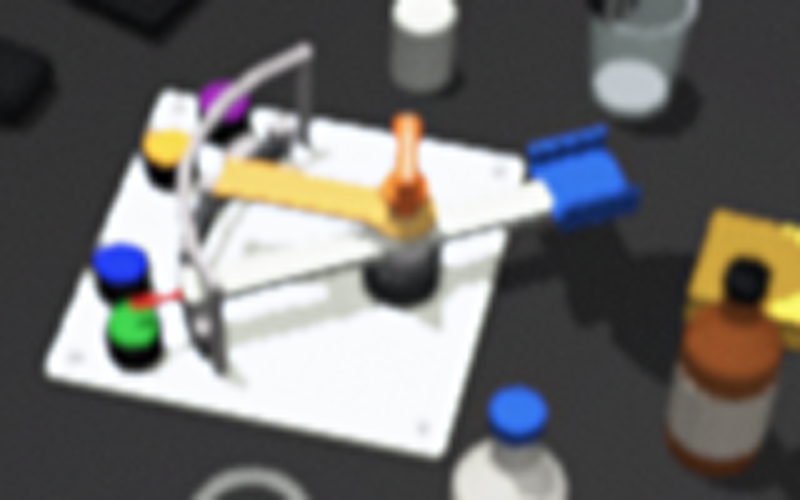

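The pointer tip is now at (127,281) over the green disc, swing ≈ 0.597, and nothing is in contact. Handing in.

```bash
python3 -c "
from workcell import r;print(r.hand_in())"
```

```text
the job is handed in; nothing more can be done
None
```

The filter selector is set to green: the tooth is down in the notch in front of the green filter and the clamp is left loose. I handed the job in at about 15 s of the 48 s allowed.

- **Clamp:** I turned the knob clockwise about 1.2 rad from where it started. The resisting torque then rose from 0.33 to 2.4 N m and the knob stopped rising, so I take it to be at its stop. I did not measure its absolute angle.
- **Lever:** I pressed the paddle down 11 mm (6.4 N) and carried the lever past the blue filter. With the tooth resting on the gate, I pushed it sideways until the tooth dropped into the notch.
- **Tooth seated:** A further sideways push was blocked at about 6 N. The pointer heights from the cameras were ambiguous: 59 mm now against 56 mm at the start, where about 66 mm would mean the tooth was riding on the gate. I settled it by touching the paddle: it met my fingers at about the same height and force as with the tooth down at the start (58 mm at 3.3 N, against 57 mm at 3.8 N).
- **Final position:** I eased the tooth off the notch wall, and the pointer now stands over the green filter at a swing of about 0.60 rad. I did not probe the tooth's height again after that last nudge.
- **Bystanders:** I saw nothing on the bench out of place in the final pictures, and the robot is touching nothing.

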